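# Match a guide post to the depth of a blind socket

## Task

One guide post is missing from the wooden collating jig: take the steel depth rod from its stand, gently sound the empty socket by resting the rod on its bottom for a moment, and put the rod back in its stand. Then take from the rack the one post that will stand level with the jig's fixed post and lower it fully home in the socket. Be gentle with the jig, leave the other two posts in their rack and everything else on the table alone.

Things in the scene. Friction and masses are not known exactly. Their poses are not given: they have to be found in the camera images.
- jig: collating jig, a fixed beech block 80 (x) x 200 (y) x 60 (z) mm. Origin at the centre of its underside on the table, top face at z = 60 mm, long axis y. A fixed aluminium post, 16 mm diameter, stands 46 mm above the top face at (0, -50) mm in its frame; the empty socket is at (0, +50) mm. Pressing on the jig with more than 35 N, by rod, post or gripper, damages it
- socket (a point): centre of the socket's mouth, on the jig's top face (60 mm above the table). Round vertical blind hole, 17.6 mm diameter with a 2 mm chamfer. Its depth is 24, 36 or 48 mm, differs from start to start, and cannot be seen: a black brush seal 7 mm down hides the bottom but does not resist. The bottom is flat, rigid and level; a post rests on it when fully home
- rod: plain steel depth rod, 14 mm diameter, 121.5 mm long, 1.5 mm chamfer at its tip, 130 g nominal, standing upright in its stand. Origin at the centre of its tip (the lower end), z along the rod, up
- stand: fixed turned-wood stand for the rod: a cup of 34 mm outer and 24 mm inner diameter, rim 45 mm above the table, inner floor 5 mm above the table, on a foot of 60 mm diameter. Origin at the centre of its underside; the rod's tip belongs on the inner floor
- rack: fixed wooden rack 50 (x) x 160 (y) x 22 (z) mm with three vertical holes, 18 mm diameter and 17 mm deep (floors 5 mm above the table), at y = -55, 0 and +55 mm in its frame. Origin at the centre of its underside
- post_a: round aluminium guide post, 16 mm diameter, 1.5 mm chamfer at both ends, 50 g nominal, standing upright in one of the rack's holes (any of the three). Origin at the centre of its foot, z along it, up. Length 70 mm, so its top stands 75 mm above the table in the rack; the shortest of the three
- post_b: round aluminium guide post, 16 mm diameter, 1.5 mm chamfer at both ends, 50 g nominal, standing upright in one of the rack's holes (any of the three). Origin at the centre of its foot, z along it, up. Length 82 mm, so its top stands 87 mm above the table in the rack; the middle one of the three
- post_c: round aluminium guide post, 16 mm diameter, 1.5 mm chamfer at both ends, 50 g nominal, standing upright in one of the rack's holes (any of the three). Origin at the centre of its foot, z along it, up. Length 94 mm, so its top stands 99 mm above the table in the rack; the longest of the three
- spool: white thread spool, 44 mm diameter, 64 mm high, standing; a bystander. Origin at the centre of its underside
- jar: amber glass jar with a lid, 66 mm diameter, 85 mm high; a bystander. Origin at the centre of its underside
- awl: awl lying on the table, about 132 mm long, 26 mm thick, its wooden handle at -x; a bystander. Origin on the table below the front end of its handle
- jar_lid: loose brass jar lid lying flat, 66 mm diameter, 12 mm high; a bystander. Origin at the centre of its underside
- glasses_case: black spectacle case 150 x 55 x 38 mm; a bystander. Origin at the centre of its underside
Mind the look-alikes: they are no part of the job. Leave any yellow look-alike of the post_b alone. Of the things that look like the jig, the larger one is meant.

How it is judged (in metres and radians):
On the way, in this order (a step that is already met when the one before it is completed fails the run):
1. the depth rod stands on the bottom of the socket, near upright, for a moment (0.1 s) (horizontal distance between rod and socket below 0.005 m and angle between rod's own z axis and vertical below 0.1 rad and contact force between rod and jig above 0.5 N and (z of rod in the frame of jig between 0.033 and 0.0375 m or z of rod in the frame of jig between 0.021 and 0.0255 m or z of rod in the frame of jig between 0.009 and 0.0135 m)), for 0.1 s.
2. the depth rod is back on the floor of its stand (horizontal distance between rod and stand below 0.012 m and z of rod in the frame of stand below 0.012 m and linear speed of rod below 0.02 m/s), for 0.1 s.
At the end, for the whole second after the job is handed in: One post at rest in the socket, within 4 mm of its axis and 0.08 rad of upright, top within 3 mm of level with the fixed post; the other two where they were in the rack (12 mm, upright); the rod at rest in its stand, tip within 12 mm of the axis and 7 mm of the inner floor (all of step 2 and ((horizontal distance between post_a and socket below 0.004 m and angle between post_a's own z axis and vertical below 0.08 rad and z of post_a in the frame of jig between 0.033 and 0.039 m and linear speed of post_a below 0.01 m/s and distance of each of post_b, post_c from where it was at the start of the episode below 0.012 m and angle between each of post_b, post_c's own z axis and vertical below 0.15 rad) or (horizontal distance between post_b and socket below 0.004 m and angle between post_b's own z axis and vertical below 0.08 rad and z of post_b in the frame of jig between 0.021 and 0.027 m and linear speed of post_b below 0.01 m/s and distance of each of post_a, post_c from where it was at the start of the episode below 0.012 m and angle between each of post_a, post_c's own z axis and vertical below 0.15 rad) or (horizontal distance between post_c and socket below 0.004 m and angle between post_c's own z axis and vertical below 0.08 rad and z of post_c in the frame of jig between 0.009 and 0.015 m and linear speed of post_c below 0.01 m/s and distance of each of post_a, post_b from where it was at the start of the episode below 0.012 m and angle between each of post_a, post_b's own z axis and vertical below 0.15 rad))); the robot touches nothing.
It fails at once if the rod presses on the jig with more than 35 N (contact force between rod and jig above 35 N).
It fails at once if a post presses on the jig with more than 35 N (contact force between any of post_a, post_b, post_c and jig above 35 N).
It fails at once if the robot pushes on the jig with more than 35 N (contact force between any of the fingers, the arm and jig above 35 N).
It fails at once if a bystander is moved by more than 30 mm (distance of any of spool, jar, awl, jar_lid, glasses_case from where it was at the start of the episode above 0.03 m).
It also fails if it takes over 72 s, if anything falls off the work surface, if the arm or the gripper's body presses on something with over 40 N, if the wrist force passes 120 N, or if a joint passes its speed limit or range.

## Robot

A 6-joint arm with a two-finger parallel gripper is mounted at the origin on the work surface. World frame = base frame: x ahead of the robot, y to its left, z up, the work surface at z = 0. Lengths are in mm, angles in rad, forces in N, time in s.
With the tool pointing down it reaches from about 400 to 825 mm from the base axis. Payload 7 kg.
Tool frame: the origin (TCP) lies at the very end of the fingers, on their centre line; the grasp point (between the pads) lies 19 mm behind it; z points along the fingers, y is the line along which they close (so a half turn about z gives the same grasp; the last joint's range is limited). The gripper opens to 85 mm and grips with 20 to 120 N. Pads are 22 mm wide; open, the fingers measure 114 mm over their backs; the gripper's body (76 mm by 85 mm) begins 54 mm behind the grasp point. The pads swing forward as they close: fully open they stand 13 mm farther back than shut.
Start: joints at [-0.966, 0.359, 0.012, 0, -1.224, -0.288], TCP at [210.254, -641.396, 231.302] pointing down, gripper open.
Joint ranges: [-3.07, 3.07], [-1.43, 2.12], [-1.02, 1.25], [-3.03, 1.67], [-3.05, -0], [-3.03, 3.03]. Speed limits (rad/s): [2.39, 2.39, 3.01, 3.14, 3.14, 3.14].

## Interface

Orientations are given as a rotation vector (axis times angle).
In Python, from rig import ctrl, vision gives the robot as it stands. Calls block until the motion is done:
- ctrl.movep(position, orientation): joint-space move of the TCP to a pose.
- ctrl.movel(position, rotation=None, feed=150): straight line of the TCP; rotation=None keeps the orientation; feed is the mean speed in mm/s.
- ctrl.move_joints(angles): joint-space move.
- ctrl.move_gripper(opening, f_grip=None): finger opening in mm; f_grip is the grip in N (None keeps the last); returns when the fingers have stopped.
- ctrl.pause(seconds).
- ctrl.ik(position, orientation): joint angles nearest the present ones, or None.
- ctrl.read_state(): the state.
- vision.snapshot(name): name is "side" or "top"; returns a dict with "frame" (384x512x3 uint8, red, green, blue), "z_map" (384x512 float32, mm along the optical axis (not along the pixel's ray), 0 where there is no reading), "intrinsics" (3x3 intrinsics, pixels), "cam_to_world" (4x4, takes a point from camera to world coordinates). Camera axes: x right, y down, z forward; pixel columns grow to the right and rows downward; lengths in mm; the calibration is good to about 2 mm. A picture is of the moment at which its call begins.
A pose or a line that the arm cannot do raises ctrl.IKError and nothing moves.
- ctrl.sign_off(): hands the job in; it is judged then, once.
The state is a dict: "time_s": time; "joint_positions": joint angles; "dq": joint speeds; "joint_efforts": joint torques, N m; "eef_pos": TCP position; "eef_rot": TCP orientation; "force": force on the tool from outside, world axes, zero at the start; "moment": the same for the moment, N m; "gripper_width": finger opening in mm; "grip_force": force on a finger pad.
Only numpy, scipy, OpenCV 4.12 (cv2) and the standard library are available. Lean on these libraries where they do the work, as an engineer would, in place of code of your own. Each camera call takes 0.05 s, during which the arm holds its last target. There are 200 camera calls.

## Working session

There is one attempt and no reset: what is moved stays moved. The work goes in short steps, each a Python script; the robot and the scene stay as the last script left them, time stands still between calls to the robot, and variables do not carry over. Pictures are saved under pics/ and viewed, at most 10 in all, crops included, and the job is handed in when it is done.

```bash
ls; mkdir -p pics; cat > h.py <<'E'
import numpy as np, cv2
from rig import ctrl, vision
def snap(n):
    s=vision.snapshot(n); np.savez(f'{n}.npz',**s); return s
def cloud(s):
    z=s['z_map'].astype(float); K=np.array(s['intrinsics']); T=np.array(s['cam_to_world'])
    v,u=np.mgrid[:z.shape[0],:z.shape[1]]
    P=np.stack([(u-K[0,2])/K[0,0]*z,(v-K[1,2])/K[1,1]*z,z,np.ones_like(z)],-1)@T.T
    P=P[...,:3]; P[z==0]=np.nan; return P
E
python3 - <<'E'
from h import *
for n in ('top','side'):
    s=snap(n); cv2.imwrite(f'pics/{n}0.png',cv2.resize(s['frame'][...,::-1],(800,600)))
    print(n,np.array(s['cam_to_world']).round(2).tolist(),np.array(s['intrinsics']).tolist())
print(ctrl.read_state())
E
```

```text
pics
top [[0.07, -0.97, 0.22, 304.22], [-1.0, -0.07, 0.01, -73.53], [0.0, -0.22, -0.98, 1239.02], [0.0, 0.0, 0.0, 1.0]] [[355.1310619113658, 0.0, 254.43265943654825], [0.0, 355.1310619113658, 195.45451242068188], [0.0, 0.0, 1.0]]
side [[0.96, -0.15, 0.22, 343.89], [-0.26, -0.49, 0.83, -911.28], [-0.01, -0.86, -0.51, 611.21], [0.0, 0.0, 0.0, 1.0]] [[382.3558426394016, 0.0, 256.8530046064049], [0.0, 382.3558426394016, 192.06184878054472], [0.0, 0.0, 1.0]]
{'time_s': 0.1, 'joint_positions': array([-9.65897322e-01,  3.59303208e-01,  1.11427451e-02, -3.39853555e-04,
       -1.22411229e+00, -2.88111957e-01]), 'dq': array([-0.00040545, -0.0036332 ,  0.00099637,  0.00055084,  0.00205066,
       -0.00014257]), 'joint_efforts': array([-4.32016141e-04, -5.84764194e+01,  2.94111246e+01,  6.95457101e+00,
       -3.17123828e-03, -1.54280667e-05]), 'eef_pos': array([ 210.12285122, -640.99293543,  230.45616635]), 'eef_rot': array([ 4.95295135e-01, -3.10194891e+00, -2.30829249e-03]), 'force': array([-0.11319056, -0.25056688, -1.36673585]), 'moment': array([-0.00313493, -0.04794956,  0.03122469]), 'grip_force': 0.0, 'gripper_width': 85.31286204965957}
```

View pics/top0.png

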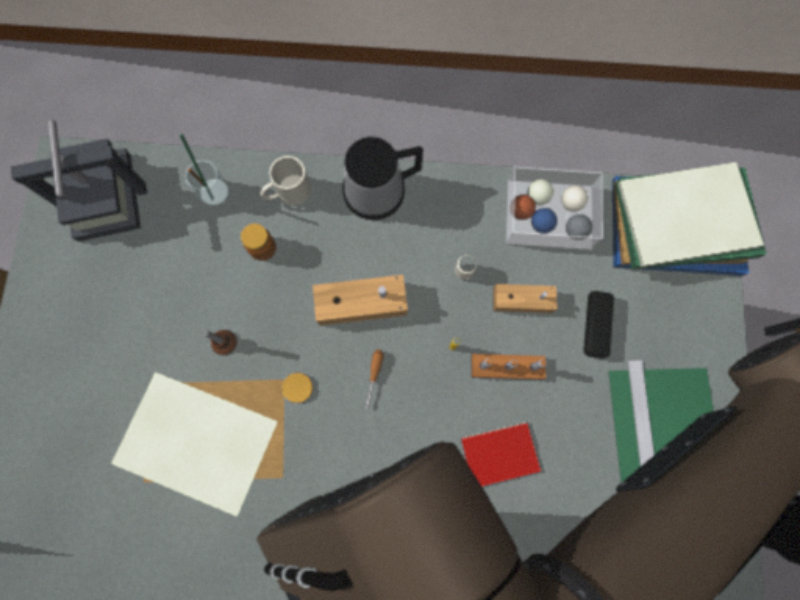

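View pics/side0.png

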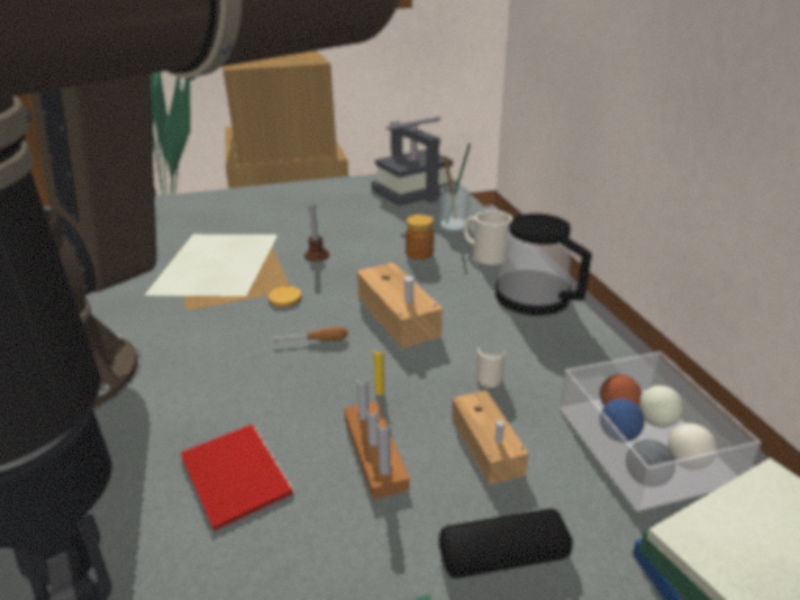

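Top view (800x600): the jig is the larger block at (360,299), with its socket at (336,300) and fixed post at (382,292). The small block at (525,297) is a look-alike. The rack is at (510,366) with three grey posts at (486,364), (511,366) and (537,367). The yellow post at (453,345) is a look-alike. The rod is in its stand at (222,342).

```bash
cat > m.py <<'E'
from h import *
st={n:dict(np.load(f'{n}.npz')) for n in('top','side')}
for n,s in st.items():
    P=cloud(s); f=s['frame'].astype(int); V=P.reshape(-1,3)
    hsv=cv2.cvtColor(s['frame'],cv2.COLOR_RGB2HSV).reshape(-1,3)
    def around(u,v,r): 
        c=P[int(v/1.5625),int(u/1.5625)]; return c
    seeds=dict(top=dict(jig=(360,310),rack=(498,372),stand=(222,342)),side=dict(jig=(385,300),rack=(360,430),stand=(316,252)))[n]
    for k,uv in seeds.items(): print(n,k,around(*uv,0).round(1))
    c=around(*seeds['jig'],0)
    m=(np.abs(V[:,2]-60)<5)&(np.hypot(*(V[:,:2]-c[:2]).T)<130)&(hsv[:,1]>60)
    print(n,'jig',cv2.minAreaRect(V[m][:,:2].astype(np.float32)),m.sum(),np.median(V[m][:,2]))
    c=around(*seeds['rack'],0)
    m=(np.abs(V[:,2]-22)<5)&(np.hypot(*(V[:,:2]-c[:2]).T)<120)&(hsv[:,1]>60)
    print(n,'rack',cv2.minAreaRect(V[m][:,:2].astype(np.float32)),m.sum())
    m=(V[:,2]>45)&(np.hypot(*(V[:,:2]-c[:2]).T)<120)&(hsv[:,1]<90)
    print(n,'posts',V[m].round(0)[np.argsort(V[m][:,1])].tolist()[:60])
    c=around(*seeds['stand'],0)
    m=(V[:,2]>52)&(np.hypot(*(V[:,:2]-c[:2]).T)<60)
    print(n,'rod',V[m].round(0)[np.argsort(V[m][:,2])].tolist()[:60])
    m=(np.abs(V[:,2]-45)<4)&(np.hypot(*(V[:,:2]-c[:2]).T)<60)
    print(n,'rim',cv2.minEnclosingCircle(V[m][:,:2].astype(np.float32)) if m.any() else 0,m.sum())
s=st['top']['frame'][...,::-1]
a=cv2.resize(s[165:240,190:290],(800,600),interpolation=cv2.INTER_CUBIC); cv2.imwrite('pics/c_jig.png',a)
s=st['top']['frame'][...,::-1]
cv2.imwrite('pics/c_rod.png',cv2.resize(s[190:250,110:190],(800,600),interpolation=cv2.INTER_CUBIC))
E
python3 m.py
```

```text
top jig [555.8  23.1  64.1]
top rack [ 445.8 -285.1   25.2]
top stand [471.7 321.3  31.3]
top jig ((583.9004516601562, 26.14580535888672), (81.51602935791016, 200.16737365722656), 11.065301895141602) 1264 60.45009560364565
top rack ((462.0361328125, -284.1869812011719), (209.1201629638672, 57.97136688232422), 88.20252227783203) 576
top posts [[460.0, -371.0, 100.0], [457.0, -368.0, 99.0], [457.0, -366.0, 96.0], [456.0, -365.0, 45.0], [456.0, -365.0, 75.0], [457.0, -364.0, 65.0], [457.0, -363.0, 92.0], [471.0, -363.0, 82.0], [458.0, -363.0, 56.0], [471.0, -362.0, 57.0], [458.0, -362.0, 85.0], [459.0, -360.0, 78.0], [458.0, -360.0, 52.0], [460.0, -360.0, 95.0], [468.0, -359.0, 83.0], [463.0, -359.0, 71.0], [459.0, -359.0, 71.0], [467.0, -359.0, 58.0], [461.0, -358.0, 60.0], [466.0, -358.0, 46.0], [461.0, -358.0, 87.0], [464.0, -358.0, 61.0], [466.0, -358.0, 100.0], [462.0, -358.0, 101.0], [464.0, -357.0, 90.0], [465.0, -357.0, 77.0], [462.0, -357.0, 51.0], [454.0, -312.0, 57.0], [456.0, -312.0, 75.0], [454.0, -309.0, 59.0], [455.0, -308.0, 77.0], [454.0, -307.0, 52.0], [456.0, -307.0, 
[... 3937 characters left out ...]
0], [472.0, 323.0, 82.0], [468.0, 324.0, 82.0], [475.0, 321.0, 83.0], [465.0, 326.0, 85.0], [469.0, 324.0, 86.0], [472.0, 321.0, 87.0], [475.0, 317.0, 88.0], [466.0, 326.0, 89.0], [475.0, 321.0, 90.0], [469.0, 322.0, 90.0], [472.0, 320.0, 91.0], [473.0, 323.0, 93.0], [476.0, 320.0, 94.0], [465.0, 320.0, 95.0], [469.0, 318.0, 95.0], [473.0, 320.0, 98.0], [466.0, 322.0, 98.0], [476.0, 319.0, 98.0], [469.0, 321.0, 98.0], [470.0, 322.0, 101.0], [476.0, 319.0, 101.0], [466.0, 321.0, 102.0], [473.0, 316.0, 103.0], [467.0, 323.0, 105.0], [473.0, 320.0, 105.0], [476.0, 317.0, 106.0], [470.0, 317.0, 107.0], [477.0, 321.0, 108.0]]
side rim ((471.6300354003906, 323.2709655761719), 17.66798210144043) 27
```

View pics/c_jig.png

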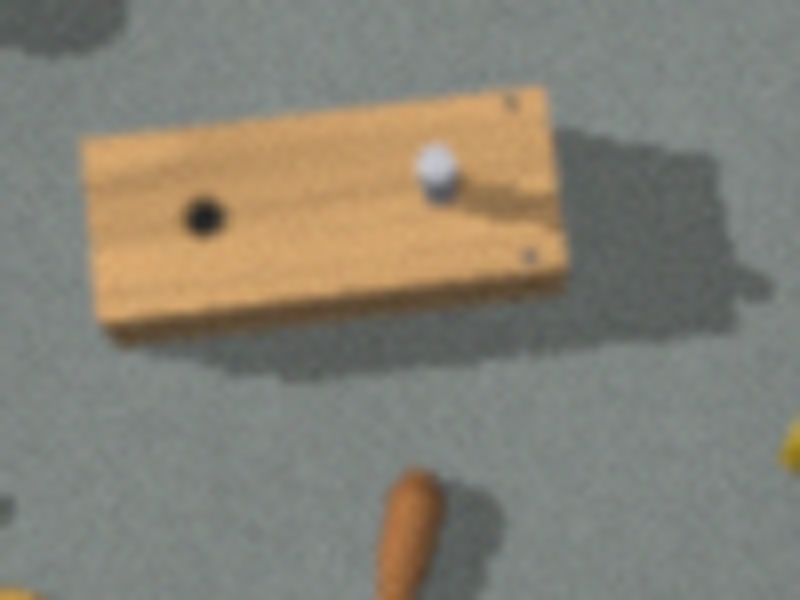

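View pics/c_rod.png

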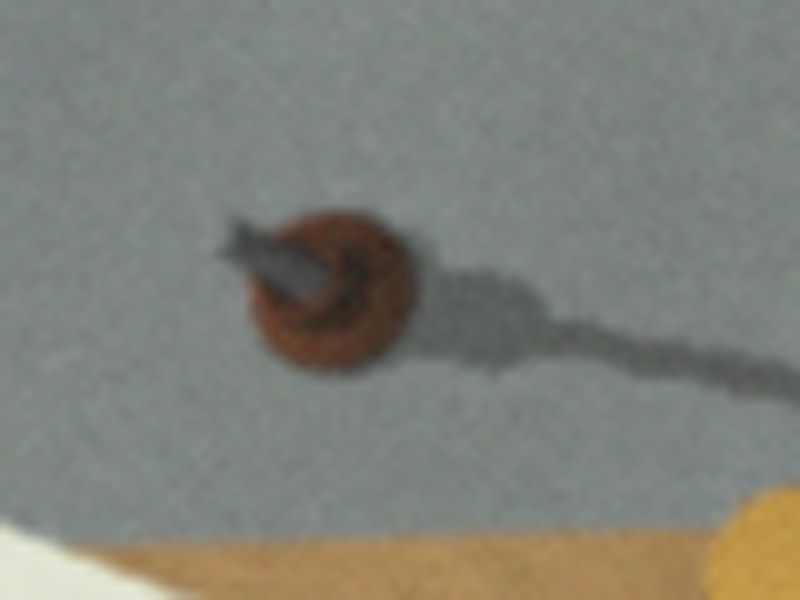

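The jig crop confirms the larger block. Its socket is at crop (204,217), full-resolution (215.0,191.6), and its post top is at crop (437,158). The rod crop shows it standing upright in the brown stand, with the cup centre at about (330,290) in the crop. The rack heights identify the posts: post_c (about 100) at -y, post_a (about 76) in the middle and post_b (about 89) at +y.

```bash
cat > m2.py <<'E'
from h import *
def ray(s,u,v,z):
    K=s['intrinsics'];T=s['cam_to_world']
    d=T[:3,:3]@np.array([(u-K[0,2])/K[0,0],(v-K[1,2])/K[1,1],1]);o=T[:3,3]
    return (o+d*(z-o[2])/d[2])[:2]
if __name__=='__main__':
    for n,(cu,cv) in dict(top=(215,191.6),side=(246.4,177.3)).items():
        s=dict(np.load(f'{n}.npz')); g=s['frame'].astype(float).sum(2)
        v,u=np.mgrid[:384,:512]; m=np.hypot(u-cu,v-cv)<6
        w=np.where(m,np.clip(np.median(g[m])*.75-g,0,None),0)
        c=(u*w).sum()/w.sum(),(v*w).sum()/w.sum()
        print(n,'hole',np.round(c,2),ray(s,*c,60).round(1))
        # rack: brown mask at height 22, posts & rod estimates
        P=cloud(s).reshape(-1,3); hsv=cv2.cvtColor(s['frame'],cv2.COLOR_RGB2HSV).reshape(-1,3)
        m=(np.abs(P[:,2]-22)<3)&(hsv[:,1]>110)&(np.abs(P[:,0]-462)<45)&(np.abs(P[:,1]+306)<95)
        r=cv2.minAreaRect(P[m][:,:2].astype(np.float32)); print('rack',np.round(r[0],1),np.round(r[1],1),round(r[2],1))
        for y in(-364,-308,-252):
            m=(P[:,2]>30)&(np.abs(P[:,1]-y)<14)&(np.abs(P[:,0]-462)<16); Q=P[m]
            print('post',y,np.percentile(Q,[3,97],axis=0).round(1).tolist(),len(Q))
        m=(P[:,2]>55)&(np.hypot(P[:,0]-472,P[:,1]-324)<16); print('rod',np.percentile(P[m],[3,97],axis=0).round(1).tolist())
    s=dict(np.load('top.npz')); print('posttop',ray(s,190+437/8-.5,165+160/8-.5,106)); print('standfoot',ray(s,110+333/10-.5,190+292/10-.5,8))
E
python3 m2.py
```

```text
top hole [215.07 191.73] [575.   76.1]
rack [ 461.1 -309.4] [ 49.1 158.3] 2.2
post -364 [[456.0, -368.2, 32.1], [471.2, -357.4, 101.2]] 32
post -308 [[453.7, -313.6, 33.6], [468.7, -302.4, 76.6]] 21
post -252 [[451.6, -259.5, 36.2], [466.7, -247.6, 89.9]] 22
rod [[466.5, 319.5, 57.4], [478.0, 331.0, 129.2]]
side hole [246.64 177.37] [575.5  74.8]
rack [ 460.7 -311.5] [ 50.5 161.9] 2.4
post -364 [[455.4, -374.5, 32.3], [469.5, -366.3, 98.3]] 207
post -308 [[453.1, -319.6, 32.4], [466.1, -310.5, 74.0]] 112
post -252 [[450.8, -264.8, 32.1], [465.2, -256.5, 86.4]] 145
rod [[465.5, 316.6, 58.6], [478.6, 328.3, 123.3]]
posttop [595.47089183 -22.91716315]
standfoot [472.7093892  325.79056225]
```

```bash
cat >> h.py <<'E'
def down(deg): a=np.radians(deg); return np.pi*np.array([np.cos(a),np.sin(a),0])
def rs(): 
    s=ctrl.read_state(); print('t',round(s['time_s'],2),'p',s['eef_pos'].round(1),'F',s['force'].round(1),'M',s['moment'].round(2),'w',round(s['gripper_width'],1),'g',round(s['grip_force'],1)); return s
ROD=np.array([472.3,325.]); SOC=np.array([574.8,75.3])
E
python3 - <<'E'
from h import *
for a in (-45,45,135,-135):
    for p in ([472,325,200],[575,75,200],[461,-310,150]):
        q=ctrl.ik(p,down(a)); print(a,p,None if q is None else np.round(q,2))
E
```

```text
-45 [472, 325, 200] [ 0.94  0.22 -0.26  0.   -1.09 -0.94]
-45 [575, 75, 200] [ 0.47  0.23 -0.25  0.   -1.1  -0.47]
-45 [461, -310, 150] [-0.24  0.23 -0.37  0.   -0.97  0.24]
45 [472, 325, 200] [ 0.94  0.22 -0.26  0.   -1.09  2.2 ]
45 [575, 75, 200] [ 0.47  0.23 -0.25  0.   -1.1   2.67]
45 [461, -310, 150] [-0.24  0.23 -0.37  0.   -0.97 -2.9 ]
135 [472, 325, 200] [ 0.94  0.22 -0.26  0.   -1.09 -0.94]
135 [575, 75, 200] [ 0.47  0.23 -0.25  0.   -1.1  -0.47]
135 [461, -310, 150] [-0.24  0.23 -0.37  0.   -0.97  0.24]
-135 [472, 325, 200] [ 0.94  0.22 -0.26  0.   -1.09  2.2 ]
-135 [575, 75, 200] [ 0.47  0.23 -0.25  0.   -1.1   2.67]
-135 [461, -310, 150] [-0.24  0.23 -0.37 -0.   -0.97 -2.9 ]
```

```bash
python3 - <<'E'
from h import *
R=down(-45)
ctrl.move_gripper(45,30)
ctrl.movep([*ROD,190],R); rs()
for n in('side','top'): 
    s=snap(n); f=s['frame'][...,::-1]
    K=s['intrinsics'];T=np.linalg.inv(s['cam_to_world']); c=T@np.array([*ROD,130,1]); u,v=(K@c[:3])[:2]/c[2]; u,v=int(u),int(v)
    print(n,u,v); v0,u0=max(v-60,0),max(u-50,0)
    if n=='side': cv2.imwrite('pics/above_rod.png',cv2.resize(f[v0:v0+90,u0:u0+100],(640,576),interpolation=cv2.INTER_CUBIC))
E
```

```text
t 4.07 p [472.6 324.5 190. ] F [ 1.5  0.1 -0.5] M [-0.02 -0.02  0.  ] w 45.1 g 0.0
side 198 129
top 131 212
```

View pics/above_rod.png

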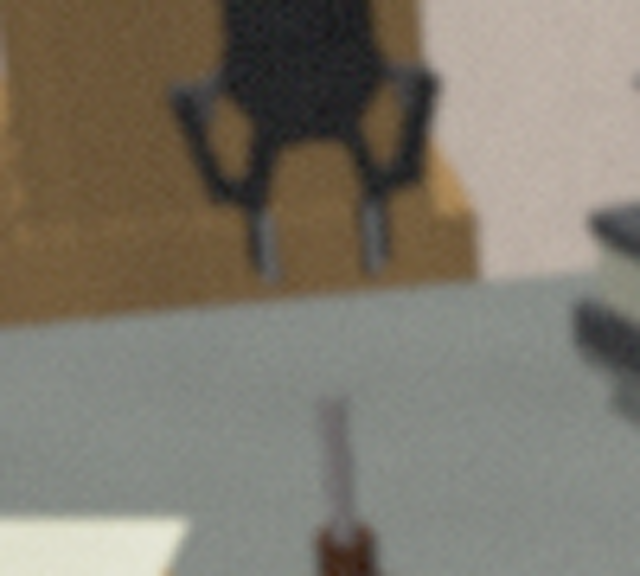

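The crop shows the fingers straddling the rod: midpoint about 318, and the rod axis extrapolates to about 318 at that height. Next I grasp and lift.

```bash
python3 - <<'E'
from h import *
ctrl.movel([*ROD,90],feed=120); rs()
ctrl.move_gripper(0,40); rs()
ctrl.movel([*ROD,170],feed=100); rs()
ctrl.movep([*SOC,185],down(-45)); rs()
for n in('side','top'):
    s=snap(n); f=s['frame'][...,::-1]
    u,v=dict(side=(246,165),top=(215,192))[n]
    cv2.imwrite(f'pics/over_{n}.png',cv2.resize(f[v-45:v+30,u-50:u+50],(800,600),interpolation=cv2.INTER_CUBIC))
    P=cloud(s).reshape(-1,3); hsv=cv2.cvtColor(s['frame'],cv2.COLOR_RGB2HSV).reshape(-1,3)
    m=(np.abs(P[:,2]-127)<30)&(np.hypot(*(P[:,:2]-SOC).T)<18)
    for z in (105,120,135,150):
        Q=P[m&(np.abs(P[:,2]-z)<8)]; print(n,z,len(Q),np.percentile(Q,[5,95],axis=0).round(1).tolist() if len(Q) else '')
E
```

```text
t 5.15 p [472.7 325.4  90.7] F [-0.2  0.6  0.1] M [ 0.01  0.03 -0.02] w 45.2 g 0.0
t 5.53 p [472.5 325.3  90.8] F [-3.1  0.7  5.5] M [0.02 0.94 0.01] w 13.2 g 39.0
t 6.48 p [471.9 324.6 169.2] F [ 0.9  0.5 -1.3] M [-0.02  0.04  0.02] w 12.9 g 39.0
t 7.53 p [574.7  76.  184.7] F [-0.4 -0.1 -1.3] M [0.08 0.01 0.11] w 12.8 g 38.9
side 105 20 [[568.6, 70.0, 99.3], [580.9, 75.0, 110.7]]
side 120 26 [[568.4, 69.9, 114.0], [582.2, 78.7, 126.7]]
side 135 20 [[569.5, 68.5, 129.4], [578.2, 76.2, 142.0]]
side 150 20 [[568.4, 69.6, 142.6], [578.4, 77.0, 154.6]]
top 105 5 [[568.8, 71.5, 104.2], [576.3, 80.3, 110.4]]
top 120 3 [[569.1, 72.6, 116.6], [572.2, 75.3, 124.2]]
top 135 4 [[570.7, 71.6, 130.8], [575.6, 74.7, 140.6]]
top 150 0
```

View pics/over_side.png

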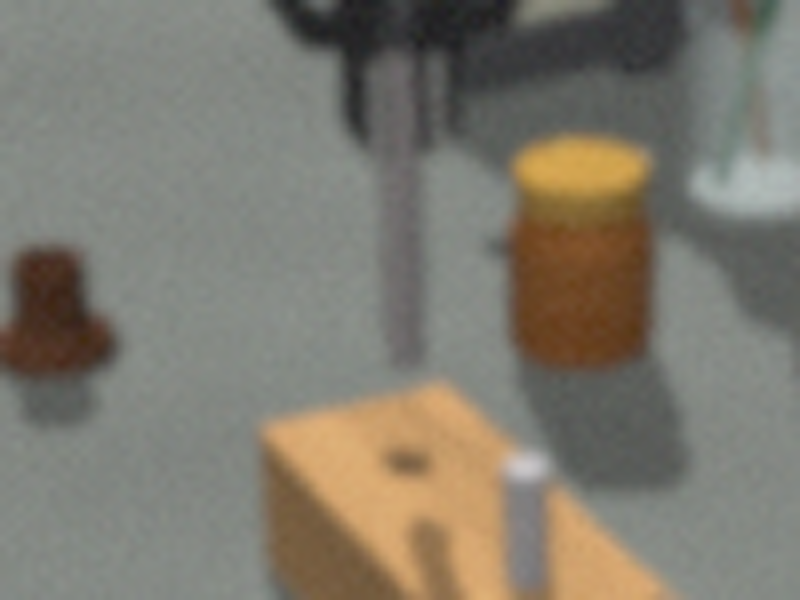

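The rod hangs straight, tip at (407,363). The hole is at (406,461), and the rod line extrapolates to about 411 there, so it is nearly aligned. I'll lower it to just above the mouth and compare directly.

```bash
python3 - <<'E'
from h import *
ctrl.movel([*SOC,153],feed=100); rs()
im=[]
for n in('side','top'):
    s=snap(n); f=s['frame'][...,::-1]
    u,v=dict(side=(246,172),top=(215,190))[n]
    im.append(cv2.resize(f[v-30:v+20,u-20:u+20],(400,500),interpolation=cv2.INTER_CUBIC))
cv2.imwrite('pics/near.png',np.hstack(im))
E
```

```text
t 8.1 p [574.8  75.7 152.9] F [ 0.4  0.  -0.6] M [-0.04 -0.03 -0.02] w 12.9 g 39.0
```

View pics/near.png

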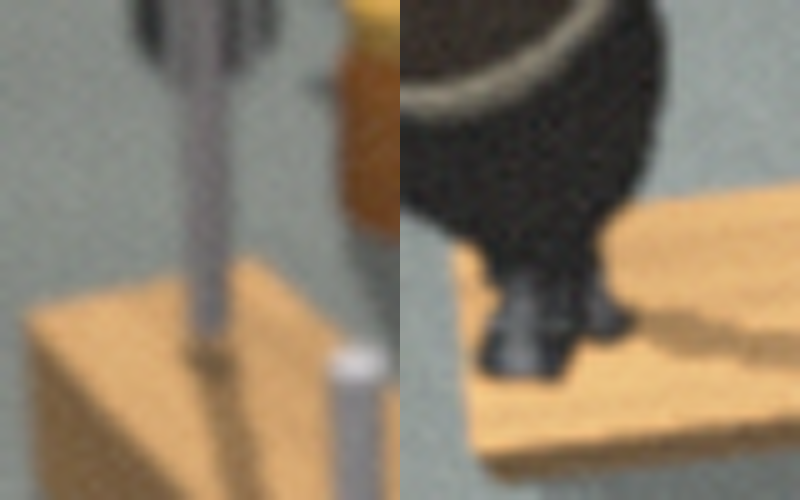

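The side view puts the rod tip at about (209,334) and the hole axis at that height at about (210,335), so the alignment is within about 1 mm. Now I lower it in small force-guarded steps.

```bash
cat >> h.py <<'E'
def guarded(xy,z0,z1,step=1.0,feed=40,thr=3.0):
    """lower stepwise until vertical force rises by thr; returns state or None"""
    b=np.mean([ctrl.read_state()['force'] for _ in range(3)],axis=0); z=z0; hist=[]
    while z>z1:
        z-=step; ctrl.movel([*xy,z],feed=feed); s=ctrl.read_state(); d=s['force']-b
        hist.append((round(s['eef_pos'][2],1),*d.round(1)))
        if d[2]>thr or np.hypot(*d[:2])>8: break
    print(hist[-6:], 'max lat',max(np.hypot(h[1],h[2]) for h in hist).round(1)); return rs(),b
E
python3 - <<'E'
from h import *
guarded(SOC,153,94.5)
ctrl.pause(0.3); rs()
E
```

```text
[(np.float64(113.9), np.float64(-1.1), np.float64(-1.0), np.float64(0.8)), (np.float64(112.9), np.float64(-0.3), np.float64(-1.1), np.float64(0.1)), (np.float64(111.9), np.float64(-0.6), np.float64(-1.2), np.float64(-0.4)), (np.float64(110.9), np.float64(-0.0), np.float64(-3.0), np.float64(-0.2)), (np.float64(109.9), np.float64(-0.5), np.float64(-1.1), np.float64(-0.1)), (np.float64(109.8), np.float64(-2.1), np.float64(-1.5), np.float64(5.9))] max lat 3.0
t 19.2 p [575.1  75.3 109.8] F [-2.5 -1.5  4.4] M [-0.84  1.18 -0.05] w 12.5 g 39.9
t 19.5 p [575.   75.3 109.7] F [-3.  -1.4  4.6] M [-0.79  1.18  0.07] w 12.8 g 39.9
```

Contact came at TCP z = 109.7, so the tip is at about 24 mm and the socket is 36 mm deep. That calls for **post_b**, the +y one in the rack. Now the rod goes back.

```bash
python3 - <<'E'
from h import *
ctrl.movel([*SOC,185],feed=120)
P=[472.4,325.3]
ctrl.movep([*P,180],down(-45)); ctrl.movel([*P,96],feed=120); rs()
guarded(P,96,88.5,feed=40,thr=2.5)
ctrl.move_gripper(45); ctrl.pause(.2); rs()
ctrl.movel([*P,190],feed=150)
RB=[458.8,-255.5]
ctrl.movep([*RB,150],down(-45)); rs()
im=[]
for n in('side','top'):
    s=snap(n); f=s['frame'][...,::-1]
    K=s['intrinsics'];T=np.linalg.inv(s['cam_to_world'])
    for p in ([472.4,325.3,70,1],[*RB,95,1]):
        c=T@np.array(p); u,v=((K@c[:3])[:2]/c[2]).astype(int); im.append(cv2.resize(f[v-35:v+35,max(u-35,0):u+35],(390,290),interpolation=cv2.INTER_CUBIC))
cv2.imwrite('pics/back.png',np.vstack([np.hstack(im[:2]),np.hstack(im[2:])]))
E
```

```text
t 22.18 p [473.  325.4  96.7] F [ 0.4  0.  -0.8] M [ 0.   -0.01 -0.06] w 12.9 g 39.0
[(np.float64(95.6), np.float64(-1.2), np.float64(-0.6), np.float64(0.0)), (np.float64(94.1), np.float64(-0.1), np.float64(-0.1), np.float64(-0.3)), (np.float64(92.9), np.float64(-0.7), np.float64(0.6), np.float64(-0.7)), (np.float64(91.9), np.float64(0.1), np.float64(-0.5), np.float64(-1.2)), (np.float64(91.0), np.float64(-0.4), np.float64(0.4), np.float64(-0.1)), (np.float64(90.8), np.float64(-2.3), np.float64(-0.6), np.float64(4.5))] max lat 2.4
t 23.68 p [472.7 325.5  90.8] F [-1.9 -0.6  3.7] M [-0.31  0.58  0.  ] w 13.0 g 39.8
t 24.29 p [472.4 325.3  89.9] F [-0.4 -0.3 -0. ] M [ 0.03  0.06 -0.01] w 44.8 g 0.0
t 27.2 p [ 459.3 -255.   150.1] F [ 0.2 -0.2  0.3] M [-0.02  0.02  0.03] w 45.2 g 0.0
```

View pics/back.png

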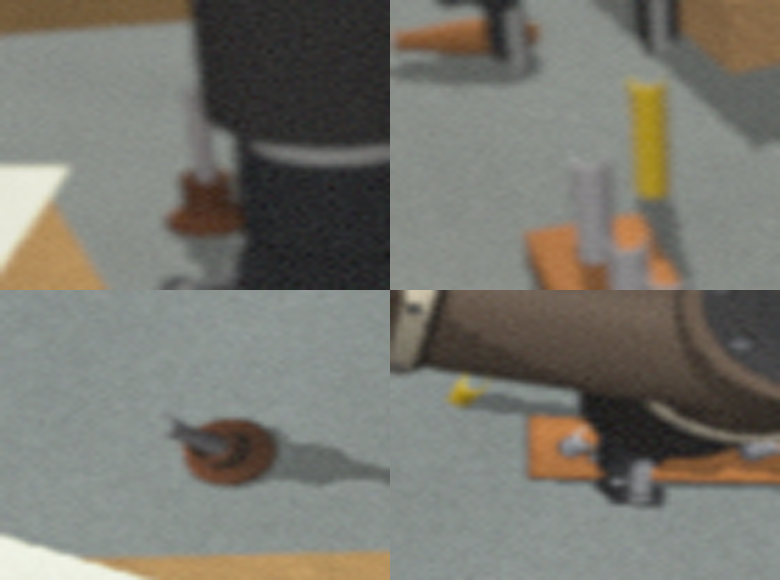

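The rod is standing in its stand again. The top crop leaves some doubt about where the fingers sit along y relative to post_b, so I'll check numerically with the depth data from both views.

```bash
python3 - <<'E'
from h import *
for n in('top','side'):
    s=dict(np.load(f'{n}.npz')); P=cloud(s).reshape(-1,3); K=s['intrinsics'];T=np.linalg.inv(s['cam_to_world'])
    for p in ([459,-255,95],[436,-255,150],[436,-255,169],[461,-310.5,75]):
        c=T@np.array([*p,1]); print(n,p,((K@c[:3])[:2]/c[2]).round(1))
    for lo,hi in((145,155),(155,165),(165,175)):
        m=(P[:,2]>lo)&(P[:,2]<hi)&(np.hypot(P[:,0]-459,P[:,1]+255)<70); Q=P[m]; print(lo,len(Q),np.percentile(Q,[5,50,95],axis=0)[:,:2].round(0).tolist() if len(Q) else '')
    for y in(-366,-311,-256):
        m=(P[:,2]>32)&(P[:,2]<105)&(np.abs(P[:,1]-y)<16)&(np.abs(P[:,0]-460)<16); Q=P[m]
        if len(Q): print('post',y,np.percentile(Q,[3,97],axis=0).round(1).tolist(),len(Q))
E
```

```text
top [459, -255, 95] [312.6 231. ]
top [436, -255, 150] [315.3 236.2]
top [436, -255, 169] [316.4 235.6]
top [461, -310.5, 75] [328.6 232.3]
145 0 
155 1 [[432.0, -246.0], [432.0, -246.0], [432.0, -246.0]]
165 3 [[426.0, -248.0], [433.0, -245.0], [437.0, -244.0]]
post -366 [[456.2, -369.5, 33.6], [464.4, -357.5, 100.7]] 23
post -256 [[451.8, -257.0, 36.9], [466.4, -247.8, 87.4]] 20
side [459, -255, 95] [231.1 240. ]
side [436, -255, 150] [219.1 221. ]
side [436, -255, 169] [218.5 213.5]
side [461, -310.5, 75] [238.  263.2]
145 4 [[482.0, -264.0], [483.0, -262.0], [487.0, -250.0]]
155 47 [[427.0, -267.0], [482.0, -264.0], [493.0, -254.0]]
165 66 [[424.0, -268.0], [437.0, -263.0], [494.0, -253.0]]
post -366 [[455.3, -374.5, 34.9], [469.4, -366.4, 98.2]] 202
post -311 [[453.1, -319.8, 33.5], [466.2, -311.6, 75.1]] 106
post -256 [[450.9, -265.4, 34.7], [465.1, -256.3, 86.0]] 142
```

Along y the pads span -267 to -244 (centre about -256). Post_b spans -265 to -248 (centre -256.4), so the fingers are placed right. Grasping now.

```bash
python3 - <<'E'
from h import *
RB=[458.8,-256.3]
ctrl.movel([*RB,50.5],feed=120); rs()
ctrl.move_gripper(0,40); g=rs()
ctrl.movel([*RB,185],feed=130); rs()
ctrl.movep([*SOC,185],down(-45))
ctrl.movel([*SOC,g['eef_pos'][2]-5+67],feed=120); rs()
im=[]
for n in('side','top'):
    s=snap(n); f=s['frame'][...,::-1]
    u,v=dict(side=(246,172),top=(215,190))[n]
    im.append(cv2.resize(f[v-30:v+20,u-20:u+20],(400,500),interpolation=cv2.INTER_CUBIC))
cv2.imwrite('pics/near2.png',np.hstack(im))
T=None
s=dict(np.load('side.npz'));K=s['intrinsics'];T=np.linalg.inv(s['cam_to_world'])
c=T@np.array([575.2,75.2,67,1]);u,v=(K@c[:3])[:2]/c[2]; print('expected foot centre in crop',(u-226+.5)*10,(v-142+.5)*10)
E
```

```text
t 28.28 p [ 459.4 -256.4   51.1] F [ 0.8 -0.7  0.2] M [-0.01 -0.01 -0.02] w 45.3 g 0.0
t 28.66 p [ 459.3 -256.4   51.2] F [-1.   1.3  4.7] M [ 0.23  0.31 -0.03] w 15.0 g 39.2
t 29.84 p [ 458.2 -256.1  184.1] F [-1.1  0.1 -1.3] M [-0.   -0.02 -0.01] w 14.5 g 38.9
t 31.92 p [575.3  75.1 113.8] F [ 0.3  0.2 -0.5] M [ 0.04 -0.02  0.  ] w 15.0 g 38.9
expected foot centre in crop 209.53907563643554 337.8278455560033
```

View pics/near2.png

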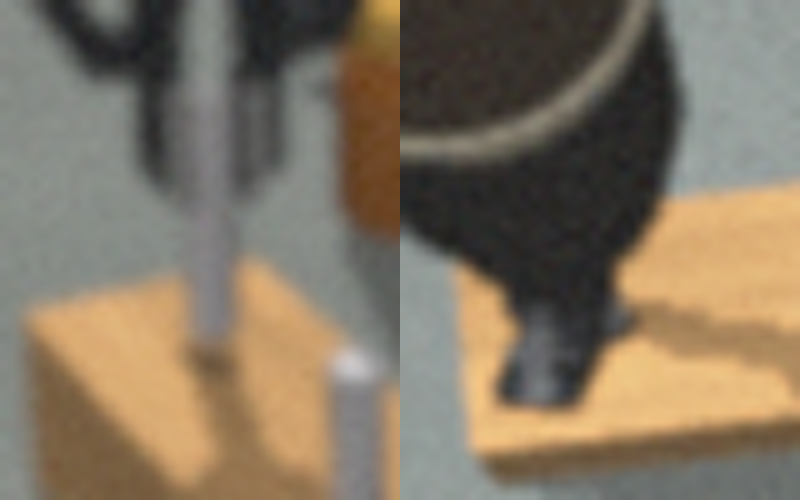

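Side view: the foot centre is at about (212,337), against an expected (210,338). It is aligned, so I lower it with the force guard.

```bash
python3 - <<'E'
from h import *
guarded(SOC,113,68.2)
E
```

```text
[(np.float64(74.9), np.float64(-5.4), np.float64(-3.1), np.float64(1.7)), (np.float64(73.9), np.float64(-4.5), np.float64(-2.7), np.float64(1.3)), (np.float64(72.9), np.float64(-4.0), np.float64(-2.8), np.float64(0.9)), (np.float64(71.9), np.float64(-4.7), np.float64(-3.2), np.float64(0.9)), (np.float64(70.9), np.float64(-5.1), np.float64(-2.4), np.float64(0.1)), (np.float64(70.3), np.float64(-5.6), np.float64(-2.7), np.float64(3.5))] max lat 6.2
t 42.77 p [574.6  75.2  70.3] F [-5.8 -2.6  3.6] M [-1.06  2.27  0.01] w 15.0 g 39.8
```

Contact came at 70.3, against 70.2 predicted for fully home. Release, retreat, and check.

```bash
python3 - <<'E'
from h import *
ctrl.move_gripper(40); ctrl.pause(.2); rs()
ctrl.movel([*SOC,190],feed=130)
ctrl.movep([460,-100,260],down(-45)); rs()
im=[]
for n,b in(('side',(215,160)),('top',(185,160))):
    s=snap(n); f=s['frame'][...,::-1]; P=cloud(s).reshape(-1,3)
    u,v=b; im.append(cv2.resize(f[v-30:v+60,u:u+70] if n=='top' else f[v-50:v+40,u:u+70],(400,514),interpolation=cv2.INTER_CUBIC))
    for k,c in(('socket post',(575,75)),('fixed',(593.5,-23)),('rod',(472.5,325.5)),('a',(461,-311)),('c',(463,-366))):
        zlo=66 if k in('socket post','fixed') else 50
        Q=P[(np.hypot(P[:,0]-c[0],P[:,1]-c[1])<15)&(P[:,2]>zlo)]
        if len(Q): print(n,k,len(Q),np.percentile(Q,[3,97],axis=0).round(1).tolist())
cv2.imwrite('pics/final.png',np.hstack(im))
E
```

```text
t 43.33 p [575.   75.4  70. ] F [ 0.5 -0.4 -0.6] M [ 0.05  0.07 -0.01] w 39.7 g 0.0
t 45.29 p [ 460.  -100.   259.8] F [-0.2  0.8  0.7] M [ 0.03 -0.05  0.05] w 39.7 g 0.0
side socket post 61 [[566.9, 64.4, 67.5], [579.4, 74.0, 105.1]]
side fixed 74 [[585.5, -33.1, 67.1], [597.4, -18.9, 107.1]]
side rod 51 [[466.0, 316.8, 51.9], [478.1, 327.5, 118.1]]
side a 64 [[453.4, -320.0, 51.8], [466.1, -312.1, 75.1]]
side c 150 [[455.6, -374.2, 52.0], [469.7, -366.3, 98.2]]
top a 15 [[454.2, -314.0, 51.1], [468.7, -302.7, 76.3]]
top c 25 [[456.3, -369.2, 56.0], [470.0, -357.2, 102.2]]
```

View pics/final.png

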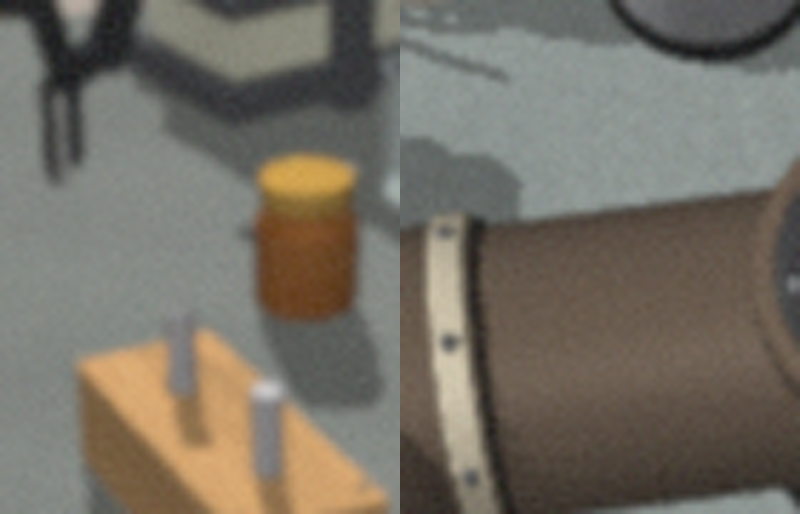

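The post stands upright in the socket with its top at about 105 mm, level with the fixed post (106 mm). The rod is in its stand, post_a and post_c are unmoved, and the robot touches nothing.

```bash
python3 -c "
from h import *
print(ctrl.sign_off())"
```

```text
the job is handed in; nothing more can be done
None
```

The job is handed in: the rod found the socket 36 mm deep and is back in its stand, post_b is fully home and level with the fixed post, post_a and post_c are unmoved in the rack, and it took about 45 s; the judge's verdict was not shown.

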